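# Reset the limit on the bench battery charger

## Robot

A 6-joint arm with a two-finger parallel gripper is mounted at the origin on the work surface. World frame = base frame: x ahead of the robot, y to its left, z up, the work surface at z = 0. Lengths are in m, angles in rad, forces in N, time in s.
With the tool pointing down it reaches from about 0.325 to 0.9 m from the base axis. Payload 3.5 kg.
Tool frame: the origin (TCP) lies at the very end of the fingers, on their centre line; the grasp point (between the pads) lies 19 mm behind it; y points along the fingers, x is the direction in which the jaws open and shut, and the axes are right-handed (so a half turn about y gives the same grasp; the last joint's range is limited). The gripper opens to 85 mm and grips with 20 to 120 N. Pads are 22 mm wide; open, the fingers measure 114 mm over their backs; the gripper's body (76 mm by 85 mm) begins 54 mm behind the grasp point. The pads swing forward as they close: fully open they stand 13 mm farther back than shut.
Start: joints at [-1.395, 0.276, -0.026, 1.268, 0, 1.467], TCP at [0.172, -0.601, 0.231] pointing down, gripper open.
Joint ranges: [-3.12, 3.12], [-0.85, 1.88], [-1.08, 1.24], [-1.95, 2.15], [-1.57, 1.53], [-3.14, 3.14]. Speed limits (rad/s): [2.57, 2.57, 3.14, 3.14, 3.14, 3.14].

## Interface

Orientations are given as a rotation vector (axis times angle).
In Python, from station import manip, vision, ticket gives the robot as it stands. The module is installed in compiled form; this text tells all that it offers.
- The arm moves only by the tool drive_tool, never from a script. Its argument "series" is a list of rows, each a list of 5 numbers: the shift along the tool's x, y, z in cm, then the turn about the tool's y in degrees, then the opening, from 0 (shut) to 1 (fully open). A call has 1 to 8 rows; each row shifts and turns the pose as measured when the row begins, along the tool's axes as they then stand; what a row does not reach is not made up. A row lasts 1/8 s, in which the tool goes at most 62.5 mm and 10.7 degrees, less where a joint would pass 70% of its speed; a pose out of reach is approached as far as the arm can. A call is refused whole if a number of a shift passes 6.25 or a number of a turn 10.7, either way. A call with a gripper value outside its range is refused whole. The fingers move at their own pace and stop on an object; "force" is the grip in N (left out, the last holds). Time passes only in rows, so rows that do not move let the fingers close. It gives the time, the measured TCP pose, the force and the opening at its end, in the units of the state.
- manip.get_state(): the state, without advancing time (a new reading comes with each control period).
- vision.camera(name): name is "scene" or "side" or "wrist"; returns (picture, depth): 480x640x3 uint8, blue, green, red; 480x640 float32, m along the optical axis (not along the pixel's ray), 0 where there is no reading.
- vision.camera_params(name): a dict with "fx", "fy", "cx", "cy" (pixels), "pose" (4x4, takes a point from camera to world coordinates); the wrist camera has in their place "mount" (4x4, takes a point from camera to tool coordinates, whose origin is the TCP and whose axes are the tool frame's). Camera axes: x right, y down, z forward; pixel columns grow to the right and rows downward; lengths in m; the calibration is good to about 2 mm. The wrist camera is an equidistant fisheye: a pixel r from the principal point sees the ray r / f radians off the axis. A picture is of the moment at which its call begins: read the wrist's pose just before it. camera_params takes no time and is no camera call.
- ticket.job_done(): hands the job in, once; it reports no verdict.
The state is a dict: "clock": time; "qpos": joint angles; "qd": joint speeds; "joint_torque": joint torques, N m; "eef_pos": TCP position; "orientation": TCP orientation; "wrist_force": force on the tool from outside, world axes, zero at the start; "wrist_torque": the same for the moment, N m; "width": finger opening in m.
Only numpy, scipy, OpenCV 4.12 (cv2) and the standard library are available. Lean on these libraries where they do the work, as an engineer would, in place of code of your own. Each camera call takes 0.05 s, during which the arm holds its last target.

## Task

Slide the hood on the battery charger all the way off its thumbwheel, then roll the thumbwheel gently with a fingertip until the pointer in the window stands level with the tip of the arrow-shaped tab (not the square one). Then slide the hood fully back over the wheel so that the setting stays, let go, and leave the other things on the counter where they are.

Things in the scene. Friction and masses are not known exactly. Their poses are not given: they have to be found in the camera images.
- charger: Battery charger, a grey metal box fixed to the counter, 180 mm deep (its x), 220 wide (its y), flat top panel 70 mm up. Origin: centre of the underside; at yaw 0, x points away from the robot, y to its left. On the panel: wheel slot at x -35 mm under the hood; window at x +28; two tabs just beyond it; two round terminals 18 mm high at x +72, y +-75 mm.
- slot (a point): Centre of the wheel slot at panel height (charger x -35, y +40, z 70 mm); slot 15 mm in x, 46 mm in y. The black ribbed thumbwheel in it, diameter 48 mm, 12 mm wide, has its axle along x under this point and is rolled along y. Its crest stands 6 to 11 mm over the panel: how much is not measured, varies and must be felt.
- wheel (a joint): Wheel angle (rad), grows as the crest rolls to the charger's +y. It is hard and does not give. Pressed with 5 to 7 N a fingertip carries it along (rim drag 2.5 N); with less it slips. Never press or push it with more than 18 N. It stays where left; stops at +-3.2, beyond any setting. Several strokes are usually needed.
- pointer (a joint): Pointer: a black bar 11 x 3 mm in the window (12 mm in x, 100 mm in y, white floor), 2 mm below its clear pane, which is level with the panel. Joint value (m) = charger y of the bar's middle; its charger x is +28 mm. The wheel drives it along y, +15 mm per +1 rad (0.62 mm per mm of rim). It cannot be touched.
- arrow_tab: Arrow-shaped steel tab fixed on the panel just beyond the window, 6 mm high: a pointed head 16 mm wide in y, then a stem 6 mm wide, 24 mm long in all, its tip pointing at the window (charger -x). Origin: underside, middle of the head, 8 mm behind the tip, on the centre line; axes parallel to the charger's: the tip has the origin's charger y. It may be on either side of the pointer.
- square_tab: The other tab, a plain steel square 16 x 16 x 6 mm, fixed likewise on the other side of the pointer; it marks another setting and is of no concern. Origin: centre of its underside.
- hood (a joint): How far the hood is open (m): 0 = shut, right over the wheel; it slides along the panel to the charger's -y, to a stop at 0.080. It is off the wheel above 0.070 and shut below 0.005. It needs about 3 N and stays where left.
- hood_fin (a point): Middle of the top of the hood's fin, 34 mm above the panel. The hood is a black plastic cap 30 mm in x, 58 in y, 18 high; the fin on its middle is 22 mm in x, 10 in y, 16 high (18 to 34 mm above the panel). Shut, the fin stands over the slot's centre; open, 80 mm from there to the charger's -y.
- cell_big: Bystander: battery cell standing, 33 mm in diameter, 60 mm high; origin at its foot.
- cell_small: Bystander: battery cell standing, 26 mm in diameter, 50 mm high; origin at its foot.
- driver: Bystander: screwdriver lying beside the charger.
- spanner: Bystander: spanner lying between the robot and the charger.
- jar: Bystander: glass jar, 64 mm in diameter, 75 mm high; origin at its foot.
- mug: Bystander: white mug, 80 mm in diameter, 95 mm high; origin at its foot.
- carton: Bystander: small cardboard box, 90 x 60 x 45 mm; origin under its centre.
- bearing: Bystander: steel ring, 44 mm in diameter, 14 mm high; origin under its centre.

How it is judged:
By the outcome, as a careful person would: the job done as asked, in the order asked, and still so for the second after the job is handed in, with the robot touching nothing.
It also fails if it takes over 64 s, if anything falls off the work surface, if the arm or the gripper's body presses on something with over 40 N, if the wrist force passes 120 N, or if a joint passes its speed limit or range.

## Working session

There is one attempt and no reset: what is moved stays moved. The work goes in short steps, Python scripts to look and compute and a tool call to move; the robot and the scene stay as the last step left them, time stands still between calls to the robot, and variables do not carry over. Pictures are saved under pics/ and viewed, and the job is handed in when it is done.

Besides the shell and the picture viewer there is one more tool, called after "Emit:" by a JSON object that holds its "op" and its "data", one argument or row to a line. drive_tool: Moves the arm, as the interface text tells. Its arguments: {"type":"object","properties":{"series":{"type":"array"},"force":{"type":"number"}},"required":["series"]}

```bash
mkdir -p pics; ls; cat > h.py <<'E'
import numpy as np, cv2
from station import manip, vision, ticket
E
python3 - <<'E'
from h import *
s=manip.get_state(); print(s)
for n in ["scene","side","wrist"]:
    p,d=vision.camera(n); cv2.imwrite(f"pics/{n}0.png",p); np.save(f"{n}0.npy",d); print(n,vision.camera_params(n))
print(manip.get_state()["clock"])
E
```

```text
pics
{'clock': 0.0, 'qpos': array([-1.39539922e+00,  2.77113454e-01, -2.78973312e-02,  1.26798276e+00,
       -3.98325091e-06,  1.46740470e+00]), 'qd': array([ 0.00078885, -0.00088419, -0.0022888 ,  0.0017373 ,  0.00301759,
        0.00091802]), 'joint_torque': array([-9.03255495e-04, -4.45509660e+01,  2.95202208e+01,  1.64018845e-02,
       -7.00911278e-05, -3.79822680e-07]), 'eef_pos': array([ 0.17185234, -0.60009927,  0.23016407]), 'orientation': array([-1.3267412 ,  1.00253021, -0.99985045]), 'wrist_force': array([-1.05966317, -0.38076315,  0.57711702]), 'wrist_torque': array([ 0.00918832,  0.0147216 , -0.02716948]), 'width': 0.08544173126447017}
scene {'fx': 534.7764684502393, 'fy': 534.7764684502393, 'cx': 317.83440203429876, 'cy': 241.45811825591719, 'pose': array([[-0.60008124,  0.62051314, -0.50484251,  0.97609279],
       [ 0.79983491,  0.45523882, -0.39117993,  0.3353883 ],
       [-0.01290838, -0.63853039, -0.76948834,  0.69351355],
       [ 0.        ,  0.        ,  0.        ,  1.        ]])}
side {'fx': 564.1752876593737, 'fy': 564.1752876593737, 'cx': 317.4348058596821, 'cy': 246.612386190987, 'pose': array([[-0.760957  , -0.50290755,  0.40991272,  0.260205  ],
       [-0.64878677,  0.58545437, -0.48612643,  0.39952967],
       [ 0.00449146, -0.63586727, -0.77178536,  0.71750729],
       [ 0.        ,  0.        ,  0.        ,  1.        ]])}
wrist {'fx': 371.64829954431775, 'fy': 371.64829954431775, 'cx': 317.7756222500242, 'cy': 236.44967125012403, 'mount': array([[ 9.99999422e-01,  7.69403277e-04,  7.50579391e-04,
         2.27876601e-04],
       [-5.03118286e-04, -2.82027132e-01,  9.59406297e-01,
        -1.43408172e-01],
       [ 9.49854103e-04, -9.59406121e-01, -2.82026582e-01,
         7.18421195e-02],
       [ 0.00000000e+00,  0.00000000e+00,  0.00000000e+00,
         1.00000000e+00]])}
0.15
```

View pics/scene0.png

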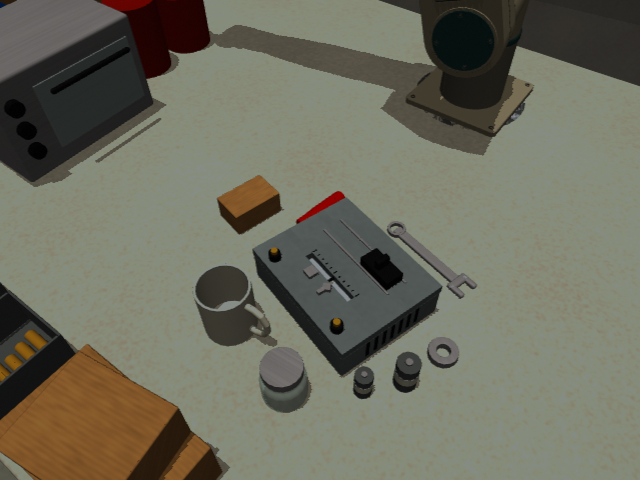

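View pics/side0.png

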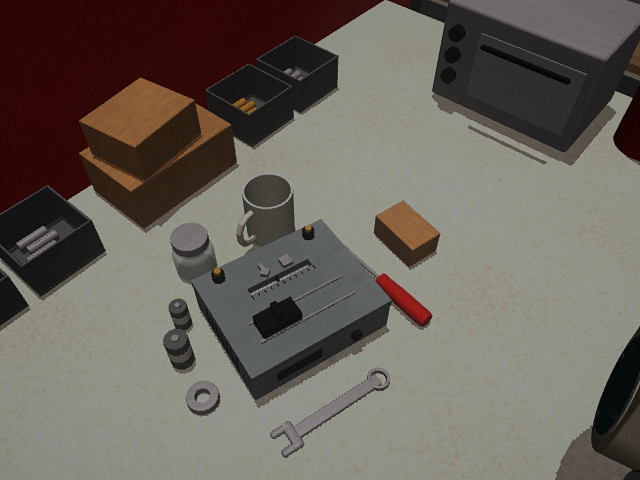

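View pics/wrist0.png

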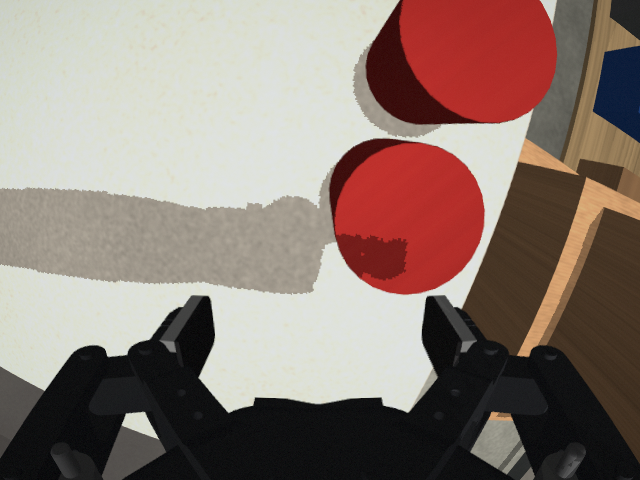

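The scene view shows the charger at about (350,275), with the hood and its fin near (380,262), the terminals at (275,254) and (337,325), and the tabs near (311,270) and (324,288). In the side view the hood is at (277,315), the arrow at (264,269) and the square at (286,261). I'll take enlarged crops next.

```bash
python3 - <<'E'
import cv2
a=cv2.imread("pics/scene0.png")[190:380,245:445]; cv2.imwrite("pics/sc_c.png",cv2.resize(a,None,fx=3,fy=3,interpolation=cv2.INTER_CUBIC))
a=cv2.imread("pics/side0.png")[215:405,185:395]; cv2.imwrite("pics/si_c.png",cv2.resize(a,None,fx=3,fy=3,interpolation=cv2.INTER_CUBIC))
E
```

```text
(no output)
```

View pics/sc_c.png

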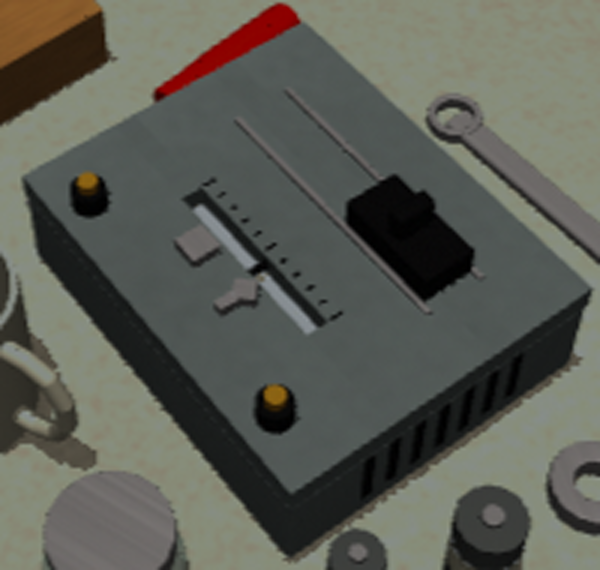

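View pics/si_c.png

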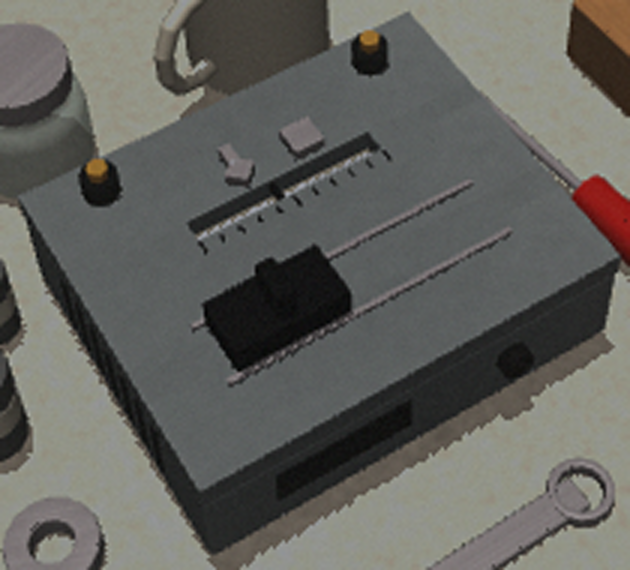

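```bash
cat >> h.py <<'E'
P={n:vision.camera_params(n) for n in ["scene","side","wrist"]}
def ray(n,uv,st=None):
    p=P[n]; x=(uv[0]-p["cx"])/p["fx"]; y=(uv[1]-p["cy"])/p["fy"]
    if n=="wrist":
        r=np.hypot(x,y); d=np.array([x/r*np.sin(r),y/r*np.sin(r),np.cos(r)]) if r>0 else np.array([0,0,1.])
        T=tcp(st)@p["mount"]
    else: d=np.array([x,y,1.]); T=p["pose"]
    d=T[:3,:3]@d; return T[:3,3],d/np.linalg.norm(d)
def tcp(st):
    T=np.eye(4); T[:3,:3]=cv2.Rodrigues(np.array(st["orientation"]))[0]; T[:3,3]=st["eef_pos"]; return T
def tri(rs):
    A=np.zeros((3,3));b=np.zeros(3)
    for o,d in rs:
        M=np.eye(3)-np.outer(d,d);A+=M;b+=M@o
    X=np.linalg.solve(A,b); return X,[np.linalg.norm((np.eye(3)-np.outer(d,d))@(X-o)) for o,d in rs]
def atz(r,z):
    o,d=r; return o+d*(z-o[2])/d[2]
def proj(n,X,st=None):
    p=P[n]; T=p["pose"] if n!="wrist" else tcp(st)@p["mount"]
    c=T[:3,:3].T@(np.array(X)-T[:3,3])
    if n=="wrist":
        r=np.hypot(c[0],c[1]); th=np.arctan2(r,c[2]); k=th/r; return np.array([p["cx"]+p["fx"]*k*c[0],p["cy"]+p["fy"]*k*c[1]])
    return np.array([p["cx"]+p["fx"]*c[0]/c[2],p["cy"]+p["fy"]*c[1]/c[2]])
E
python3 - <<'E'
from h import *
sc=lambda u,v:ray("scene",(u/3+245-1/3,v/3+190-1/3)); si=lambda u,v:ray("side",(u/3+185-1/3,v/3+215-1/3))
L=[((.09,-.11),sc(23,178),si(408,13)),((.09,.11),sc(291,495),si(20,200)),((-.09,.11),sc(592,292),si(203,490)),((-.09,-.11),sc(305,22),si(620,262))]
W=[]
for l,a,b in L:
    X,e=tri([a,b]); W.append(X); print(l,X,e,atz(a,.07),atz(b,.07))
W=np.array(W);l=np.array([x[0] for x in L])
c=W.mean(0); w=W[:,:2]-c[:2]
yaw=np.arctan2((l[:,0]*w[:,1]-l[:,1]*w[:,0]).sum(),(l*w).sum()); print(c,yaw,np.degrees(yaw))
R=np.array([[np.cos(yaw),-np.sin(yaw)],[np.sin(yaw),np.cos(yaw)]]); print((R.T@w.T).T)
def ch(X): return np.r_[R.T@(X[:2]-c[:2]),X[2]]
def wo(x,y,z): return np.r_[R@[x,y]+c[:2],z]
# terminals/fin/pointer
print("term",ch(tri([sc(88,180),si(369,38)])[0]),ch(tri([sc(275,394),si(96,168)])[0]))
print("fin",ch(tri([sc(412,200),si(268,268)])[0]))
for nm,a,b,z in [("arrowtip",sc(261,283),si(238,182),.076),("ptr",sc(260,268),si(277,189),.068),("sq",sc(196,242),si(301,132),.076)]:
    print(nm,ch(atz(a,z)),ch(atz(b,z)))
for n in("scene","side"):
    print(n,[np.round(proj(n,wo(*q))) for q in [(-.035,.04,.104),(-.035,-.04,.104),(.072,.075,.088)]])
E
```

```text
(0.09, -0.11) [ 0.63638991 -0.05322591  0.06947782] [np.float64(0.0007459976458085419), np.float64(0.0007459976458086831)] [ 0.63694046 -0.052025    0.07      ] [ 0.63628122 -0.05376908  0.07      ]
(0.09, 0.11) [0.69942086 0.15587172 0.06792502] [np.float64(0.0003992257584161066), np.float64(0.00039922575841610066)] [0.70042247 0.15687963 0.07      ] [0.69806981 0.15622665 0.07      ]
(-0.09, 0.11) [0.52857967 0.20752709 0.06841668] [np.float64(0.0018083767632734), np.float64(0.0018083767632733798)] [0.53018984 0.20968159 0.07      ] [0.52796464 0.20612022 0.07      ]
(-0.09, -0.11) [ 0.46337525 -0.00093956  0.06840239] [np.float64(0.0004500741020456495), np.float64(0.0004500741020456745)] [ 0.46447136 -0.00058862  0.07      ] [0.46282977 0.00057247 0.07      ]
[0.58194142 0.07730834 0.06855548] -0.29618660315968764 -16.970242309366274
[[ 0.09017729 -0.10895817]
 [ 0.08943328  0.10943177]
 [-0.08904579  0.10897361]
 [-0.09056478 -0.10944721]]
term [ 0.0720406  -0.07426562  0.08865621] [0.07206882 0.07510844 0.0882379 ]
fin [-0.03275491  0.04153804  0.11088114]
arrowtip [0.03608576 0.01784657 0.076     ] [0.03815664 0.01936152 0.076     ]
ptr [0.02775064 0.00612368 0.068     ] [0.03009435 0.00329846 0.068     ]
sq [ 0.04660927 -0.01982689  0.076     ] [ 0.04812824 -0.02091861  0.076     ]
scene [array([382., 258.]), array([347., 224.]), array([336., 321.])]
side [array([276., 308.]), array([328., 281.]), array([217., 271.])]
```

```bash
cat >> h.py <<'E'
C=np.array([.5819,.0773]); YAW=-.2962
Rc=np.array([[np.cos(YAW),-np.sin(YAW)],[np.sin(YAW),np.cos(YAW)]])
def ch(X): return np.r_[Rc.T@(np.array(X)[:2]-C),X[2]]
def wo(x,y,z): return np.r_[Rc@[x,y]+C,z]
def goal(p,tilt=0):
    """print shift in tool cm to charger point p, and yaw err"""
    s=manip.get_state(); T=tcp(s); d=T[:3,:3].T@(wo(*p)-T[:3,3])*100
    zc=Rc.T@T[:2,2]; 
    return np.round(d,2), np.degrees(np.arctan2(zc[1],zc[0]))
def st():
    s=manip.get_state(); print("t",s["clock"],"tcp ch mm",np.round(ch(s["eef_pos"])*1000,1),"F",np.round(s["wrist_force"],1),"w",round(s["width"],3))
E
python3 - <<'E'
from h import *
s=manip.get_state(); T=tcp(s); print(np.round(T,3)); print(goal((-.035,.07,.16)), wo(-.035,.04,.1))
for n in ("scene","side"):
    d=np.load(n+"0.npy"); p=P[n]
    v,u=np.mgrid[0:480,0:640]; X=np.stack([(u-p["cx"])/p["fx"]*d,(v-p["cy"])/p["fy"]*d,d],-1)@p["pose"][:3,:3].T+p["pose"][:3,3]
    m=(d>0)&(X[...,2]>.12)&(np.hypot(X[...,0],X[...,1])>.25)
    pts=X[m]; 
    h={}
    for q in pts[::7]:
        k=(round(q[0]/.1),round(q[1]/.1)); h[k]=max(h.get(k,0),q[2])
    print(n,{k:round(float(v),2) for k,v in h.items()})
E
```

```text
[[ 0.275 -0.     0.961  0.172]
 [-0.961  0.002  0.275 -0.6  ]
 [-0.002 -1.     0.     0.23 ]
 [ 0.     0.     0.     1.   ]]
(array([-61.62,   7.16,  58.93]), np.float64(32.94529308707377)) [0.56009967 0.12577418 0.1       ]
scene {(5, -7): 0.21, (5, -6): 0.21, (4, -6): 0.21, (4, -7): 0.16, (3, -7): 0.16, (3, -6): 0.16, (2, -6): 0.13, (6, -7): 0.21, (4, -5): 0.21, (5, -5): 0.21, (6, -6): 0.21, (6, -5): 0.21, (7, -6): 0.21, (7, -5): 0.21, (9, -1): 0.16, (9, 0): 0.16, (10, 0): 0.16, (9, 1): 0.16, (10, 1): 0.16}
side {(7, -5): 0.21, (7, -6): 0.21, (6, -6): 0.21, (6, -7): 0.21, (5, -7): 0.21, (5, -6): 0.21, (6, -5): 0.21, (4, -7): 0.21, (4, -6): 0.21, (5, -5): 0.21, (4, -5): 0.21, (10, 0): 0.16, (9, -1): 0.16, (9, 0): 0.16, (10, 1): 0.16, (9, 1): 0.16}
```

```bash
python3 - <<'E'
from h import *
s=manip.get_state(); T=tcp(s); R=T[:3,:3]; d=wo(-.035,.085,.22)-T[:3,3]; n=16
for i in range(n):
    print(np.round(R.T@d/n*100,1)); R=R@cv2.Rodrigues(np.array([0,-np.radians(10.5),0]))[0]
E
```

```text
[-3.9  0.1  3.7]
[-3.2  0.1  4.4]
[-2.3  0.1  4.9]
[-1.4  0.1  5.2]
[-0.4  0.1  5.4]
[0.6 0.1 5.4]
[1.5 0.1 5.2]
[2.5 0.1 4.8]
[3.3 0.1 4.3]
[4.  0.1 3.6]
[4.6 0.1 2.8]
[5.1 0.1 1.9]
[5.3 0.1 1. ]
[ 5.4  0.1 -0. ]
[ 5.3  0.1 -1. ]
[ 5.1  0.1 -1.9]
```

Emit:
{"op": "drive_tool", "data": {
  "series": [
    [-3.9, 0, 3.7, -10.5, 0],
    [-3.2, 0, 4.4, -10.5, 0],
    [-2.3, 0, 4.9, -10.5, 0],
    [-1.4, 0, 5.2, -10.5, 0],
    [-0.4, 0, 5.4, -10.5, 0],
    [0.6, 0, 5.4, -10.5, 0],
    [1.5, 0, 5.2, -10.5, 0],
    [2.5, 0, 4.8, -10.5, 0]
  ],
  "force": 30
}}

```text
clock: 1.15
eef_pos: [0.3694, -0.2047, 0.2283]
orientation: [-1.562, -0.163, 0.161]
wrist_force: [1.0, 0.2, -0.1]
width: 0.0001
```

```bash
python3 - <<'E'
from h import *
s=manip.get_state(); T=tcp(s); R=T[:3,:3]; d=wo(-.035,.085,.22)-T[:3,3]; n=8
st();print(s["qpos"],goal((0,0,0))[1])
for i in range(n):
    print(np.round(R.T@d/n*100,1)); R=R@cv2.Rodrigues(np.array([0,-np.radians(10.5),0]))[0]
E
```

```text
t 1.15 tcp ch mm [-121.  -331.8  228.3] F [ 1.   0.2 -0.1] w 0.0
[-0.66151079 -0.08712033 -0.4362153   1.22300412  0.00294721  0.70242807] 118.82307627397353
[3.5 0.1 4. ]
[4.1 0.1 3.3]
[4.7 0.1 2.5]
[5.1 0.1 1.6]
[5.3 0.1 0.7]
[ 5.3  0.1 -0.3]
[ 5.2  0.1 -1.2]
[ 4.9  0.1 -2.2]
```

Emit:
{"op": "drive_tool", "data": {
  "series": [
    [3.5, 0.1, 4.0, -10.5, 0],
    [4.1, 0.1, 3.3, -10.5, 0],
    [4.7, 0.1, 2.5, -10.5, 0],
    [5.1, 0.1, 1.6, -10.5, 0],
    [5.3, 0.1, 0.7, -10.5, 0],
    [5.3, 0.1, -0.3, -10.5, 0],
    [5.2, 0.1, -1.2, -10.5, 0],
    [4.9, 0.1, -2.2, -10.5, 0]
  ]
}}

```text
clock: 2.15
eef_pos: [0.5729, 0.1856, 0.2203]
orientation: [-1.142, -1.311, 1.308]
wrist_force: [1.5, -0.2, 1.2]
width: 0.0001
```

Emit:
{"op": "drive_tool", "data": {
  "series": [
    [0, 0, 0, -10.5, 0],
    [0, 0, 0, -10.5, 0],
    [0, 0, 0, -10.5, 0],
    [0, 0, 0, -10.5, 0],
    [0, 0, 0, -10.5, 0],
    [0, 0, 0, -10.5, 0],
    [0, 0, 0, -10.5, 0],
    [0, 0, 0, -10.5, 0]
  ]
}}

```text
clock: 3.15
eef_pos: [0.5718, 0.1902, 0.2154]
orientation: [-0.078, 2.19, -2.19]
wrist_force: [-0.2, -1.2, 0.5]
width: 0.0
```

```bash
python3 - <<'E'
from h import *
st();print(manip.get_state()["qpos"],goal((-.035,.085,.15)))
E
```

```text
t 3.15 tcp ch mm [-42.6 105.1 215.4] F [-0.2 -1.2  0.5] w 0.0
[ 2.13463119e-01  2.48853973e-01 -9.61501253e-02  1.23080020e+00
  9.25201693e-04 -1.42304623e+00] (array([-0.04,  6.54,  2.15]), np.float64(-69.26407009640519))
```

Emit:
{"op": "drive_tool", "data": {
  "series": [
    [0, 0, 0, -10.3, 0],
    [0, 0, 0, -10.3, 0],
    [0, 0, 0, -10.3, 0],
    [0, 0, 0, -10.3, 0],
    [0, 0, 0, -10.3, 0],
    [0, 0, 0, -10.3, 0],
    [0, 0, 0, -8.5, 0],
    [0, 0, 0, 0, 0]
  ]
}}

```text
clock: 4.15
eef_pos: [0.569, 0.1896, 0.2116]
orientation: [-1.099, 1.39, -1.379]
wrist_force: [-0.6, 0.6, 0.2]
width: -0.0003
```

```bash
python3 - <<'E'
from h import *
st();print(goal((-.035,.085,.15)))
s=manip.get_state(); p,d=vision.camera("wrist"); cv2.imwrite("pics/w1.png",p)
import pickle; pickle.dump(s,open("w1.pkl","wb"))
print([np.round(proj("wrist",wo(*q),s)) for q in [(-.035,.04,.104),(.028,.005,.068),(.038,.0185,.076),(.072,.075,.088)]])
E
```

```text
t 4.15 tcp ch mm [-45.1 103.7 211.6] F [-0.6  0.6  0.2] w -0.0
(array([1.89, 6.16, 0.97]), np.float64(3.3572715529042267))
[array([407., 224.]), array([446., 138.]), array([434., 124.]), array([367.,  69.])]
```

View pics/w1.png

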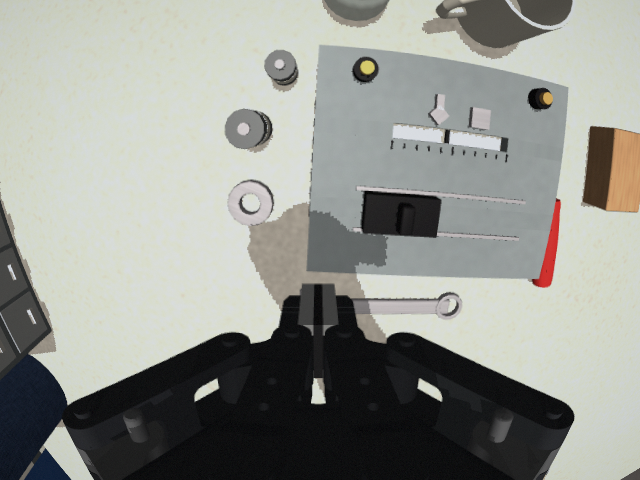

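The wrist view matches the projections. The pointer is at about (446,136), the arrow tip at (440,124) to its +y side, the square at (480,118), and the hood and fin at (400,215). I'll enlarge it for a closer reading.

```bash
python3 - <<'E'
import cv2
a=cv2.imread("pics/w1.png")[80:250,340:540]; cv2.imwrite("pics/w1c.png",cv2.resize(a,None,fx=4,fy=3.5,interpolation=cv2.INTER_CUBIC)) 
a=cv2.imread("pics/w1.png")[85:165,380:520]; cv2.imwrite("pics/w1d.png",cv2.resize(a,None,fx=5,fy=5,interpolation=cv2.INTER_CUBIC)) 
E
```

```text
(no output)
```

View pics/w1d.png

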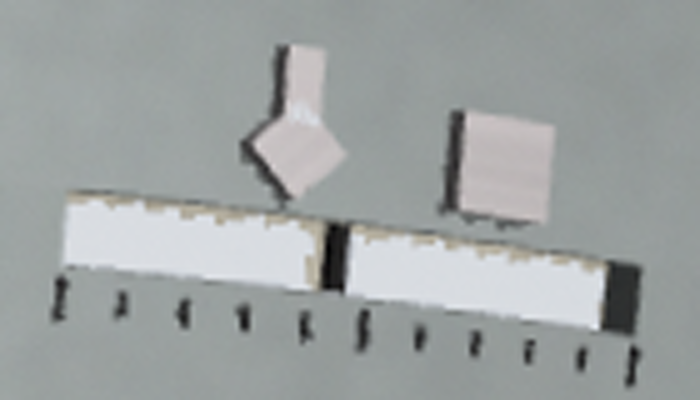

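```bash
python3 - <<'E'
from h import *
import pickle; s=pickle.load(open("w1.pkl","rb"))
f=lambda u,v,z:np.round(ch(atz(ray("wrist",(u/5+380-.4,v/5+85-.4),s),z))*1000,1)
print("tip",f(291,198,.076),"stem end",f(308,47,.076),"ptr",f(334,257,.068),"winL",f(63,229,.07),"winR",f(638,298,.07),"sq",f(508,165,.076))
E
```

```text
tip [38.2 15.8 76. ] stem end [62. 15. 76.] ptr [30.  5. 68.] winL [29.5 50.1 70. ] winR [ 30.5 -50.3  70. ] sq [ 48.4 -20.6  76. ]
```

Emit:
{"op": "drive_tool", "data": {
  "series": [
    [0, 0, 0, 3.4, 0],
    [2.1, 2.5, 0.5, 0, 0],
    [2.0, 2.5, 0.5, 0, 0],
    [0, 2.0, 0, 0, 0],
    [0, 0, 0, 0, 0]
  ]
}}

```text
clock: 4.82
eef_pos: [0.5656, 0.1464, 0.1401]
orientation: [-1.056, 1.442, -1.432]
wrist_force: [-0.1, -0.0, 1.4]
width: -0.0
```

```bash
python3 - <<'E'
from h import *
st();print(goal((-.035,.062,.094)))
E
```

```text
t 4.825 tcp ch mm [-35.7  61.4 140.1] F [-0.1 -0.   1.4] w -0.0
(array([-0.08,  4.61,  0.12]), np.float64(-0.849842666991867))
```

Emit:
{"op": "drive_tool", "data": {
  "series": [
    [-0.1, 2.3, 0, 0, 0],
    [0, 2.0, 0.1, -0.8, 0],
    [0, 0.3, 0, 0, 0]
  ]
}}

```text
clock: 5.2
eef_pos: [0.5692, 0.1479, 0.0966]
orientation: [-1.058, 1.431, -1.425]
wrist_force: [0.2, -0.7, -0.6]
width: -0.0002
```

```bash
python3 - <<'E'
from h import *
st();print(goal((-.035,.062,.094)))
p,d=vision.camera("side"); cv2.imwrite("pics/s2.png",cv2.resize(p[180:400,180:440],None,fx=3,fy=2.7))
E
```

```text
t 5.2 tcp ch mm [-32.8  63.8  96.6] F [ 0.2 -0.7 -0.6] w -0.0
(array([ 0.18,  0.26, -0.22]), np.float64(-0.22360151785333818))
```

View pics/s2.png

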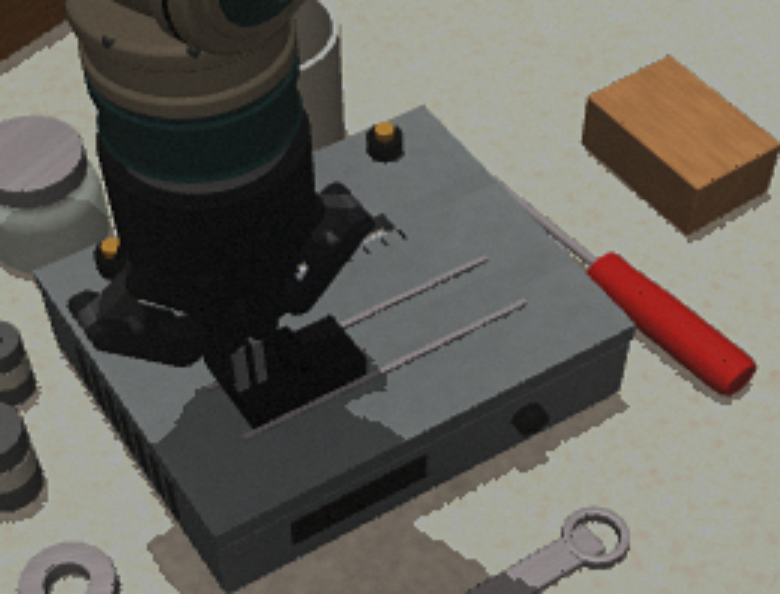

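The closed fingers stand over the hood's +y end, left of the fin. Now I'll push toward the charger's -y.

Emit:
{"op": "drive_tool", "data": {
  "series": [
    [0.6, 0.1, -0.2, 0, 0],
    [1.0, 0, 0, 0, 0],
    [1.0, 0, 0, 0, 0],
    [1.0, 0, 0, 0, 0]
  ]
}}

```text
clock: 5.75
eef_pos: [0.5588, 0.1149, 0.0992]
orientation: [-1.049, 1.428, -1.422]
wrist_force: [1.4, 3.1, -1.8]
width: 0.0002
```

```bash
python3 - <<'E'
from h import *
st();print(goal((-.035,-.0275,.094)))
E
```

```text
t 5.75 tcp ch mm [-33.1  29.2  99.2] F [ 1.4  3.1 -1.8] w 0.0
(array([ 5.67,  0.49, -0.18]), np.float64(-0.16037041252462816))
```

Emit:
{"op": "drive_tool", "data": {
  "series": [
    [1.0, 0.2, 0, 0, 0],
    [1.2, 0.2, 0, 0, 0],
    [1.2, 0.1, 0, 0, 0],
    [1.0, 0.1, 0, 0, 0]
  ]
}}

```text
clock: 6.25
eef_pos: [0.5465, 0.0714, 0.0976]
orientation: [-1.043, 1.428, -1.42]
wrist_force: [-0.5, 3.5, 5.4]
width: 0.0001
```

```bash
python3 - <<'E'
from h import *
st();print(goal((-.035,-.0275,.094)))
p,d=vision.camera("side"); cv2.imwrite("pics/s3.png",cv2.resize(p[180:400,180:440],None,fx=3,fy=2.7))
E
```

```text
t 6.25 tcp ch mm [-32.2 -16.   97.6] F [-0.5  3.5  5.4] w 0.0
(array([ 1.15,  0.34, -0.28]), np.float64(-0.16611632833399456))
```

View pics/s3.png

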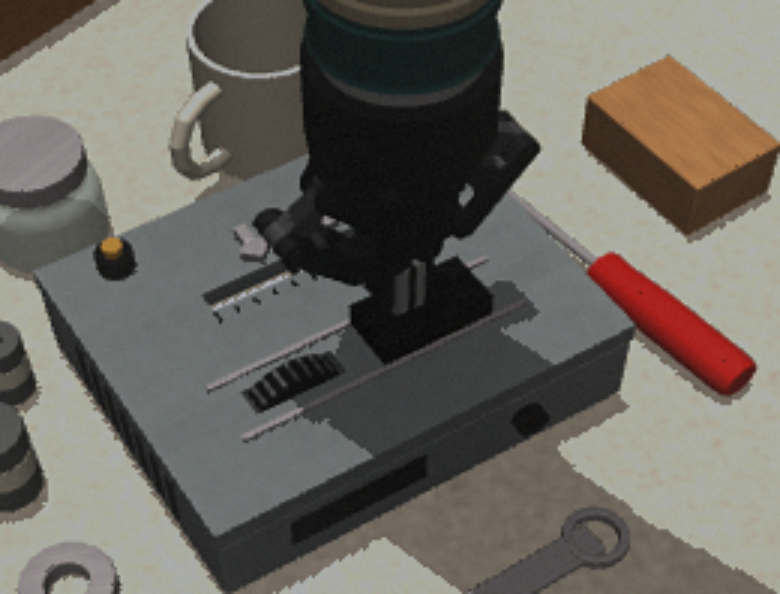

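The hood is mostly off and the wheel shows at (290,380) in the crop. I'll continue to the stop.

Emit:
{"op": "drive_tool", "data": {
  "series": [
    [0.6, 0, 0, 0, 0],
    [0.5, 0, 0, 0, 0],
    [0.5, 0, 0, 0, 0]
  ]
}}

```text
clock: 6.68
eef_pos: [0.5426, 0.0589, 0.0978]
orientation: [-1.031, 1.433, -1.408]
wrist_force: [5.0, 22.3, -2.3]
width: 0.0003
```

```bash
python3 - <<'E'
from h import *
st()
E
```

```text
t 6.675 tcp ch mm [-32.2 -29.1  97.8] F [ 5.  22.3 -2.3] w 0.0
```

Emit:
{"op": "drive_tool", "data": {
  "series": [
    [-0.4, 0, 0, 0, 0],
    [-0.4, -1.5, 0, 0, 0],
    [-2.5, -1.5, 0, 0, 0],
    [-2.5, 0, -0.2, 0, 0],
    [0, 0, 0, 0, 0],
    [0, 0, 0, 0, 0]
  ]
}}

```text
clock: 7.42
eef_pos: [0.5573, 0.11, 0.132]
orientation: [-1.037, 1.429, -1.421]
wrist_force: [0.9, 0.8, -0.2]
width: 0.0001
```

```bash
python3 - <<'E'
from h import *
import pickle
st();print(goal((-.035,.03,.085)))
s=manip.get_state(); T=tcp(s); print(np.round(Rc.T@T[:2,:3],3),T[2,:3]); p,d=vision.camera("wrist"); cv2.imwrite("pics/w2.png",p); pickle.dump(s,open("w2.pkl","wb"))
E
```

```text
t 7.425 tcp ch mm [-33.1  24.1 132. ] F [ 0.9  0.8 -0.2] w 0.0
(array([-0.53,  4.71, -0.21]), np.float64(-0.32675134695642066))
[[-0.006  0.004  1.   ]
 [-1.     0.013 -0.006]] [-0.01346033 -0.99990258  0.00369325]
```

View pics/w2.png

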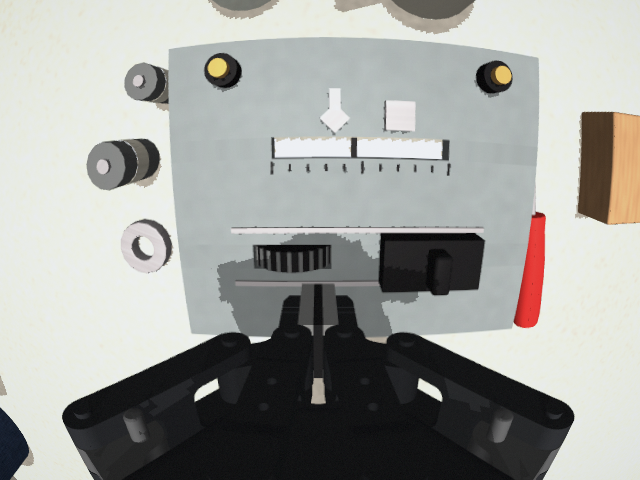

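The overhead view shows the hood fully open (fin near x 440), the wheel at (290,258), the pointer at (354,148), the arrow tip at (335,131) and the square at (400,115).

```bash
cat >> h.py <<'E'
import pickle
def crop(name,u0=260,v0=75,w=200,h=110,k=4):
    a=cv2.imread(f"pics/{name}.png")[v0:v0+h,u0:u0+w]; cv2.imwrite(f"pics/{name}_c.png",cv2.resize(a,None,fx=k,fy=k,interpolation=cv2.INTER_CUBIC))
def look(name,**kw):
    s=manip.get_state(); p,d=vision.camera("wrist"); cv2.imwrite(f"pics/{name}.png",p); pickle.dump(s,open(name+".pkl","wb")); crop(name,**kw)
def rd(name,u,v,z,u0=260,v0=75,k=4):
    s=pickle.load(open(name+".pkl","rb")); o=(k-1)/2/k
    return np.round(ch(atz(ray("wrist",(u/k+u0-o,v/k+v0-o),s),z))*1000,2)
E
python3 -c "
from h import *
crop('w2')"
```

```text
(no output)
```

View pics/w2_c.png

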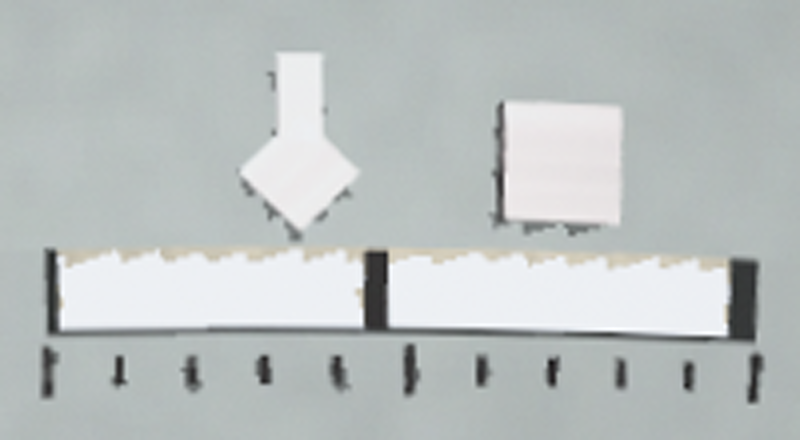

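```bash
python3 - <<'E'
from h import *
f=lambda *a:print(a,rd('w2',*a))
f(301,232,.076);f(301,150,.076);f(300,55,.076);f(376,289,.068);f(376,328,.068);f(376,252,.068);f(47,290,.07);f(757,300,.07);f(410,368,.07)
s=pickle.load(open("w2.pkl","rb"))
print(ch(atz(ray("wrist",(218,68),s),.088)),ch(atz(ray("wrist",(503,75),s),.088)))
E
```

```text
(301, 232, 0.076) [37.8  15.22 76.  ]
(301, 150, 0.076) [48.83 15.2  76.  ]
(300, 55, 0.076) [61.69 15.3  76.  ]
(376, 289, 0.068) [29.89  4.53 68.  ]
(376, 328, 0.068) [24.42  4.49 68.  ]
(376, 252, 0.068) [35.07  4.56 68.  ]
(47, 290, 0.07) [30.13 50.02 70.  ]
(757, 300, 0.07) [ 30.14 -50.26  70.  ]
(410, 368, 0.07) [19.02 -0.14 70.  ]
[0.07322361 0.07473122 0.088     ] [ 0.07382416 -0.07519273  0.088     ]
```

Emit:
{"op": "drive_tool", "data": {
  "series": [
    [-1.0, 2.0, 0, 0, 0],
    [0, 2.0, 0, 0, 0],
    [0, 0.5, 0, 0, 0],
    [0, 0, 0, 0, 0]
  ]
}}

```text
clock: 7.98
eef_pos: [0.5603, 0.1168, 0.0867]
orientation: [-1.036, 1.431, -1.425]
wrist_force: [0.7, 0.6, -0.0]
width: 0.0001
```

```bash
python3 - <<'E'
from h import *
st()
E
```

```text
t 7.975 tcp ch mm [-32.2  31.5  86.7] F [ 0.7  0.6 -0. ] w 0.0
```

Emit:
{"op": "drive_tool", "data": {
  "series": [
    [-0.2, 0.3, 0, 0, 0],
    [0, 0.2, 0, 0, 0]
  ]
}}

```text
clock: 8.22
eef_pos: [0.562, 0.1185, 0.0829]
orientation: [-1.034, 1.43, -1.426]
wrist_force: [-0.5, 0.2, 0.5]
width: 0.0
```

Emit:
{"op": "drive_tool", "data": {
  "series": [
    [0, 0.15, 0, 0, 0]
  ]
}}

```text
clock: 8.35
eef_pos: [0.5624, 0.1185, 0.0817]
orientation: [-1.033, 1.43, -1.427]
wrist_force: [0.4, 0.8, 0.0]
width: 0.0001
```

Emit:
{"op": "drive_tool", "data": {
  "series": [
    [0, 0.15, -0.2, 0, 0]
  ]
}}

```text
clock: 8.48
eef_pos: [0.5607, 0.1192, 0.0804]
orientation: [-1.033, 1.429, -1.427]
wrist_force: [0.3, 0.3, 0.1]
width: 0.0001
```

Emit:
{"op": "drive_tool", "data": {
  "series": [
    [0, 0.15, 0, 0, 0]
  ]
}}

```text
clock: 8.6
eef_pos: [0.5606, 0.1193, 0.0796]
orientation: [-1.033, 1.429, -1.427]
wrist_force: [-3.7, -0.8, 10.4]
width: -0.0
```

Emit:
{"op": "drive_tool", "data": {
  "series": [
    [0, 0.15, 0, 0, 0]
  ]
}}

```text
clock: 8.72
eef_pos: [0.5606, 0.1194, 0.0796]
orientation: [-1.033, 1.429, -1.427]
wrist_force: [-4.6, -0.4, 11.3]
width: 0.0002
```

Contact is at z 79.6 mm, at roughly 7.5 N per mm of shift. Next is a stroke at about 6 N.

Emit:
{"op": "drive_tool", "data": {
  "series": [
    [0, 0.08, 0, 0, 0],
    [-0.3, 0.08, 0, 0, 0],
    [-0.3, 0.08, 0, 0, 0]
  ]
}}

```text
clock: 9.1
eef_pos: [0.5619, 0.124, 0.0798]
orientation: [-1.035, 1.428, -1.43]
wrist_force: [-2.6, -1.7, 7.0]
width: 0.0002
```

```bash
python3 - <<'E'
from h import *
st(); look("w3",v0=150,h=130,u0=230,w=190)
E
```

```text
t 9.1 tcp ch mm [-32.8  38.8  79.8] F [-2.6 -1.7  7. ] w 0.0
```

View pics/w3.png

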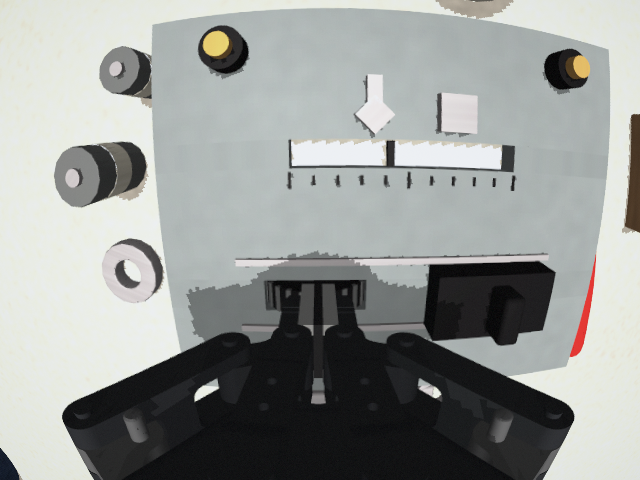

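The pointer is now at about (390,153) and the arrow tip at (376,135), so it is moving the right way. The window stays visible while I press.

```bash
python3 - <<'E'
from h import *
crop("w3",u0=270,v0=60,w=200,h=130)
E
```

```text
(no output)
```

View pics/w3_c.png

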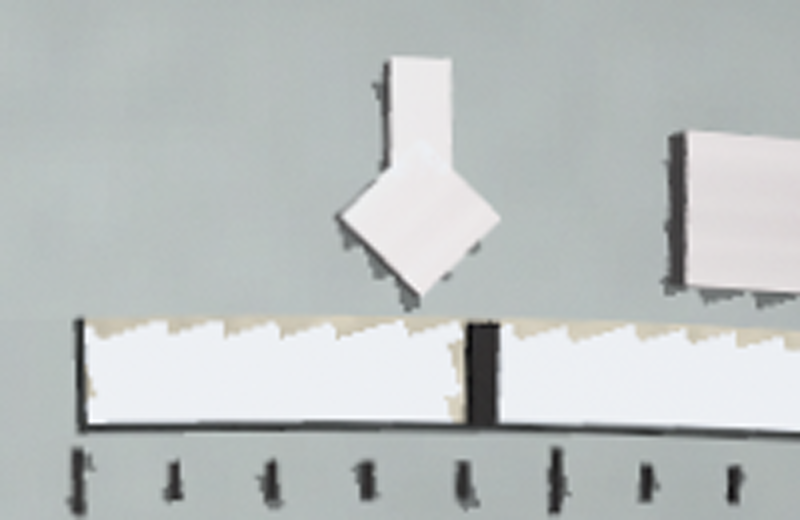

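```bash
python3 - <<'E'
from h import *
g=dict(u0=270,v0=60)
f=lambda *a:print(a,rd('w3',*a,**g))
f(419,296,.076);f(420,60,.076);f(483,375,.068);f(79,380,.07);f(556,485,.07)
E
```

```text
(419, 296, 0.076) [37.96 15.65 76.  ]
(420, 60, 0.076) [61.78 15.46 76.  ]
(483, 375, 0.068) [29.73  7.6  68.  ]
(79, 380, 0.07) [29.33 49.86 70.  ]
(556, 485, 0.07) [18.34 -0.19 70.  ]
```

Emit:
{"op": "drive_tool", "data": {
  "series": [
    [-0.3, 0.07, 0, 0, 0],
    [-0.3, 0.07, 0, 0, 0]
  ]
}}

```text
clock: 9.4
eef_pos: [0.5634, 0.129, 0.0799]
orientation: [-1.037, 1.426, -1.433]
wrist_force: [-2.0, -1.7, 6.2]
width: 0.0002
```

```bash
python3 - <<'E'
from h import *
st(); look("w4",u0=270,v0=60,w=200,h=130)
E
```

```text
t 9.4 tcp ch mm [-32.7  44.   79.9] F [-2.  -1.7  6.2] w 0.0
```

View pics/w4_c.png

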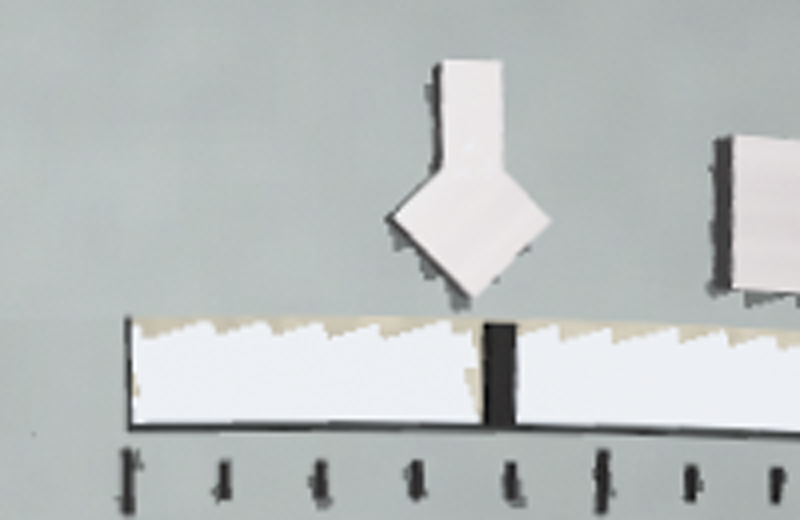

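```bash
python3 - <<'E'
from h import *
g=dict(u0=270,v0=60)
f=lambda *a:print(a,rd('w4',*a,**g))
f(472,297,.076);f(472,60,.076);f(500,375,.068);f(601,485,.07);f(129,380,.07)
E
```

```text
(472, 297, 0.076) [37.99 15.43 76.  ]
(472, 60, 0.076) [62.03 15.36 76.  ]
(500, 375, 0.068) [29.78 10.86 68.  ]
(601, 485, 0.07) [18.41 -0.08 70.  ]
(129, 380, 0.07) [29.27 49.84 70.  ]
```

Emit:
{"op": "drive_tool", "data": {
  "series": [
    [0, -0.5, 0, 0, 0],
    [0.9, 0, 0, 0, 0],
    [0, 0, 0, 0, 0],
    [0, 0.3, 0, 0, 0]
  ]
}}

```text
clock: 9.95
eef_pos: [0.5609, 0.1203, 0.0818]
orientation: [-1.036, 1.426, -1.432]
wrist_force: [-0.0, 0.5, 0.5]
width: -0.0002
```

```bash
python3 - <<'E'
from h import *
st()
E
```

```text
t 9.95 tcp ch mm [-32.7  35.   81.8] F [-0.   0.5  0.5] w -0.0
```

Emit:
{"op": "drive_tool", "data": {
  "series": [
    [0, 0.17, 0, 0, 0],
    [0, 0.08, 0, 0, 0],
    [-0.3, 0.08, 0, 0, 0],
    [-0.3, 0.08, 0, 0, 0]
  ]
}}

```text
clock: 10.45
eef_pos: [0.562, 0.125, 0.0798]
orientation: [-1.039, 1.426, -1.434]
wrist_force: [-2.4, -1.2, 6.8]
width: -0.0002
```

```bash
python3 - <<'E'
from h import *
st(); look("w5",u0=270,v0=60,w=200,h=130)
E
```

```text
t 10.45 tcp ch mm [-32.9  39.8  79.8] F [-2.4 -1.2  6.8] w -0.0
```

View pics/w5_c.png

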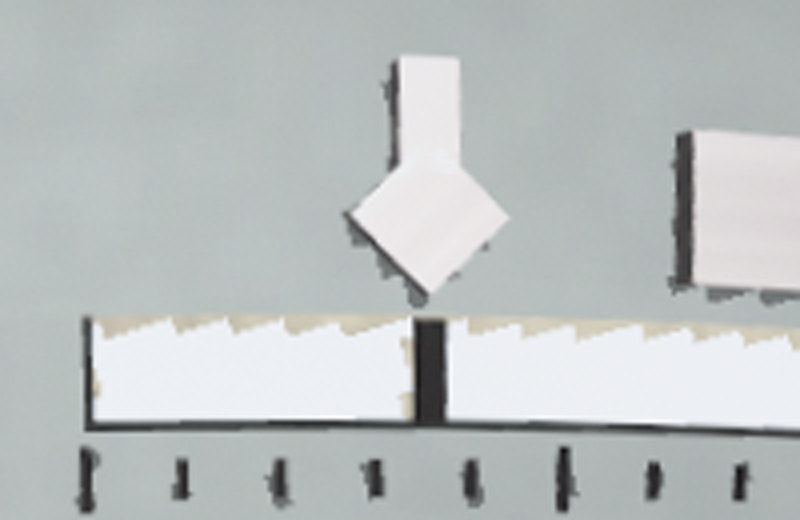

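```bash
python3 - <<'E'
from h import *
g=dict(u0=270,v0=60)
f=lambda *a:print(a,rd('w5',*a,**g))
f(429,294,.076);f(430,60,.076);f(430,370,.068);f(563,485,.07);f(88,380,.07)
E
```

```text
(429, 294, 0.076) [38.  15.5 76. ]
(430, 60, 0.076) [61.67 15.3  76.  ]
(430, 370, 0.068) [29.98 14.1  68.  ]
(563, 485, 0.07) [18.13 -0.15 70.  ]
(88, 380, 0.07) [29.17 49.79 70.  ]
```

Emit:
{"op": "drive_tool", "data": {
  "series": [
    [-0.25, 0.08, 0, 0, 0],
    [0, -0.3, 0, 0, 0],
    [1.5, -1, 0, 0, 0],
    [1.5, -1.0, 0, 0, 0],
    [0, 0, 0, 0, 0]
  ]
}}

```text
clock: 11.12
eef_pos: [0.5528, 0.0964, 0.1042]
orientation: [-1.04, 1.425, -1.436]
wrist_force: [0.0, 0.7, 0.2]
width: -0.0002
```

```bash
python3 - <<'E'
from h import *
st(); look("w6",u0=250,v0=60,w=200,h=130)
E
```

```text
t 11.125 tcp ch mm [-33.4   9.8 104.2] F [0.  0.7 0.2] w -0.0
```

View pics/w6_c.png

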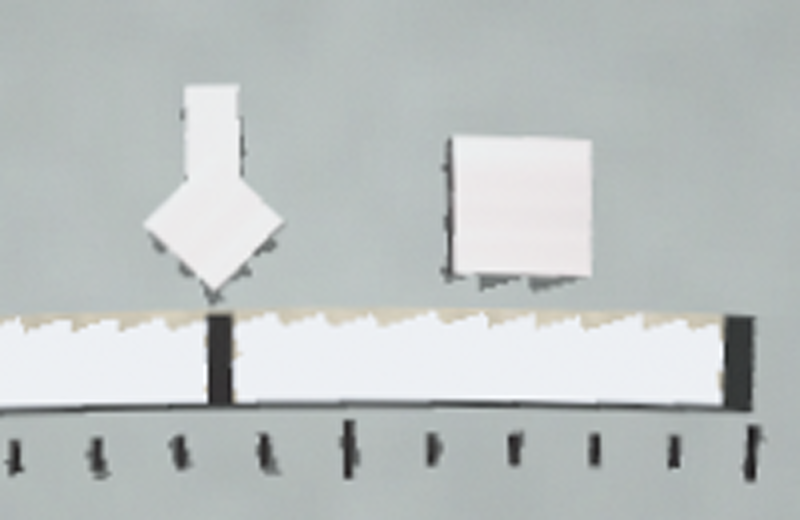

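```bash
python3 - <<'E'
from h import *
g=dict(u0=250,v0=60)
f=lambda *a:print(a,rd('w6',*a,**g))
f(215,291,.076);f(212,88,.076);f(220,360,.068);f(220,320,.068);f(348,450,.07);f(750,360,.07)
print(goal((-.033,-.06,.097)))
E
```

```text
(215, 291, 0.076) [37.96 15.49 76.  ]
(212, 88, 0.076) [61.65 15.54 76.  ]
(220, 360, 0.068) [29.61 15.33 68.  ]
(220, 320, 0.068) [34.47 15.26 68.  ]
(348, 450, 0.07) [1.87e+01 6.00e-02 7.00e+01]
(750, 360, 0.07) [ 30.48 -49.71  70.  ]
(array([7.01, 0.66, 0.13]), np.float64(-0.6377521530146155))
```

The pointer reads 15.3 mm and the arrow tip 15.5 mm, so they agree to 0.2 mm. Now I'll go over the fin to its -y side.

Emit:
{"op": "drive_tool", "data": {
  "series": [
    [0, -2.5, 0, 0, 0],
    [4.0, 0, 0, 0, 0],
    [3.4, 0, 0, 0, 0],
    [0, 0, 0, 0, 0]
  ]
}}

```text
clock: 11.68
eef_pos: [0.5297, 0.0248, 0.1288]
orientation: [-1.04, 1.425, -1.434]
wrist_force: [-0.5, -0.1, -0.4]
width: 0.0
```

```bash
python3 - <<'E'
from h import *
st();print(goal((-.033,-.061,.096)))
E
```

```text
t 11.675 tcp ch mm [-34.6 -65.5 128.8] F [-0.5 -0.1 -0.4] w 0.0
(array([-0.44,  3.28,  0.13]), np.float64(-0.5903181420388519))
```

Emit:
{"op": "drive_tool", "data": {
  "series": [
    [0, 1.6, 0, 0, 0],
    [0, 1.4, 0, 0, 0],
    [0, 0.2, 0, 0, 0]
  ]
}}

```text
clock: 12.05
eef_pos: [0.5299, 0.0265, 0.0937]
orientation: [-1.041, 1.425, -1.432]
wrist_force: [-0.8, -0.4, 0.2]
width: 0.0003
```

```bash
python3 - <<'E'
from h import *
st();print(goal((-.033,.028,.096)))
E
```

```text
t 12.05 tcp ch mm [-34.9 -63.8  93.7] F [-0.8 -0.4  0.2] w 0.0
(array([-9.18, -0.19,  0.11]), np.float64(-0.5044719196046693))
```

Emit:
{"op": "drive_tool", "data": {
  "series": [
    [-1.0, -0.2, 0, 0, 0],
    [-1.0, 0, 0, 0, 0],
    [-1.2, 0, 0, 0, 0],
    [-1.2, 0, 0, 0, 0]
  ]
}}

```text
clock: 12.55
eef_pos: [0.5423, 0.0697, 0.0949]
orientation: [-1.047, 1.425, -1.435]
wrist_force: [-1.0, -3.3, -0.9]
width: -0.0002
```

```bash
python3 - <<'E'
from h import *
st();print(goal((-.033,.029,.096)))
E
```

```text
t 12.55 tcp ch mm [-35.7 -18.8  94.9] F [-1.  -3.3 -0.9] w -0.0
(array([-4.78, -0.12,  0.22]), np.float64(-0.5178650700209028))
```

Emit:
{"op": "drive_tool", "data": {
  "series": [
    [-1.2, 0, 0.1, 0, 0],
    [-1.2, 0, 0, 0, 0],
    [-1.0, 0, 0, 0, 0],
    [-0.7, 0, 0, 0, 0]
  ]
}}

```text
clock: 13.05
eef_pos: [0.5547, 0.1105, 0.0947]
orientation: [-1.054, 1.424, -1.437]
wrist_force: [-5.7, -16.7, 4.5]
width: -0.0001
```

```bash
python3 - <<'E'
from h import *
st();print(goal((-.033,.029,.096)))
E
```

```text
t 13.05 tcp ch mm [-35.7  23.8  94.7] F [ -5.7 -16.7   4.5] w -0.0
(array([-0.52, -0.14,  0.27]), np.float64(-0.4619979515097907))
```

It stopped at 17.6 N, a few mm sooner than I expected, so I'll look.

Emit:
{"op": "drive_tool", "data": {
  "series": [
    [0, 0, 0, 0, 0],
    [0.3, 0, 0, 0, 0],
    [0.5, -1.5, 0, 0, 0],
    [2.0, -2.5, 0, 0, 0],
    [2.0, -2.5, 0, 0, 0],
    [0, 0, 0, 0, 0]
  ]
}}

```text
clock: 13.8
eef_pos: [0.545, 0.0665, 0.1667]
orientation: [-1.042, 1.418, -1.436]
wrist_force: [1.2, -0.3, 0.3]
width: 0.0001
```

```bash
python3 - <<'E'
from h import *
st(); look("w7",u0=220,v0=60,w=200,h=200)
E
```

```text
t 13.8 tcp ch mm [-32.1 -21.1 166.7] F [ 1.2 -0.3  0.3] w 0.0
```

View pics/w7.png

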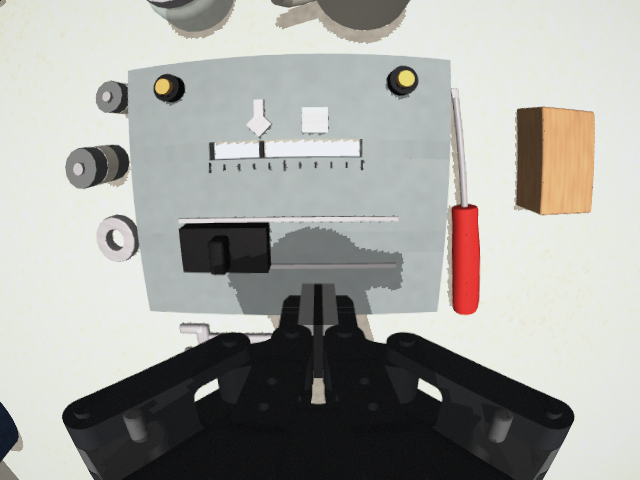

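The hood covers the slot, and its left end is flush with the rail ends near (180,245). I'll measure the hood's edges and recheck the pointer.

```bash
python3 - <<'E'
from h import *
crop("w7",u0=165,v0=90,w=200,h=190)
s=pickle.load(open("w7.pkl","rb"))
for y in (.0,.005): print("hood -y top corner proj", proj("wrist",wo(-.018,y+.04-.029-2*y,.088),s), "+y", proj("wrist",wo(-.018,.069-y,.088),s))
E
```

```text
hood -y top corner proj [265.68109118 226.91072706] +y [178.51351427 227.82906185]
hood -y top corner proj [273.62788045 226.84543674] +y [185.56135935 227.74082287]
```

View pics/w7_c.png

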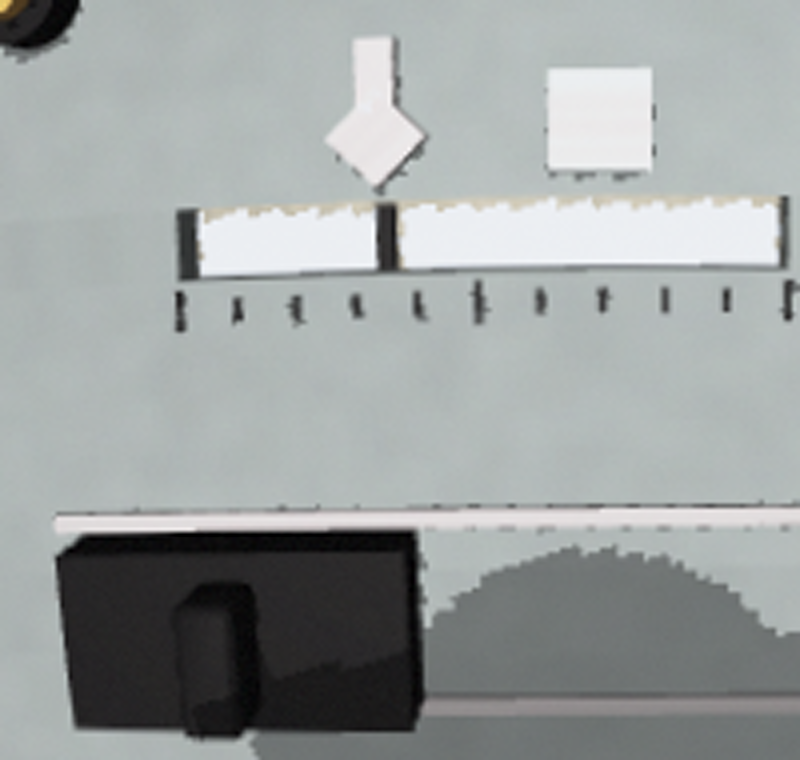

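```bash
python3 - <<'E'
from h import *
g=dict(u0=165,v0=90)
f=lambda *a:print(a,rd('w7',*a,**g))
f(377,188,.076);f(375,40,.076);f(388,237,.068);f(179,310,.07);f(479,300,.07);f(788,300,.07);f(57,555,.088);f(405,552,.088);f(207,608,.104)
p,d=vision.camera("scene"); cv2.imwrite("pics/scene9.png",p)
p,d=vision.camera("side"); cv2.imwrite("pics/side9.png",p); st()
E
```

```text
(377, 188, 0.076) [37.78 15.31 76.  ]
(375, 40, 0.076) [61.44 15.27 76.  ]
(388, 237, 0.068) [29.64 14.93 68.  ]
(179, 310, 0.07) [18.93 50.44 70.  ]
(479, 300, 0.07) [ 1.907e+01 -2.000e-02  7.000e+01]
(788, 300, 0.07) [ 18.86 -50.15  70.  ]
(57, 555, 0.088) [-18.37  68.78  88.  ]
(405, 552, 0.088) [-18.46  10.9   88.  ]
(207, 608, 0.104) [-22.72  38.97 104.  ]
t 13.95 tcp ch mm [-34.7 -21.  163.1] F [-0.2 -0.2 -0.3] w 0.0
```

View pics/scene9.png

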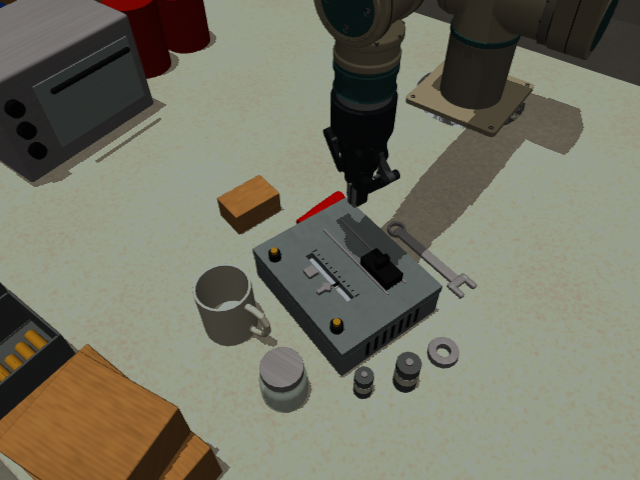

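The hood's edges are at y 68.8 and 10.9 mm, so it is shut to within about 0.2 mm. The pointer is still level with the tip, the bystanders stand at the same pixels as before, and the arm is clear at z 163 mm.

```bash
python3 -c "
from h import *
print(ticket.job_done())"
```

```text
the job is handed in; nothing more can be done
None
```

The job is done and handed in at about 14 s on the clock. I pushed the hood off to its stop, rolled the wheel in two strokes at about 6–7 N, and pushed the hood back over it. The highest force on the wheel was about 12 N, while first feeling for the crest, against the 18 N limit.

- **Pointer:** it stood at charger y 15.3 mm against 15.5 mm for the arrow tip before closing, and 14.9 mm against 15.3 mm after. Both differences are within reading error.
- **Hood:** its edges read 68.8 and 10.9 mm after closing, so it is shut to about 0.2 mm. The push ended at about 18 N against the stop. The finger stopped about 5 mm sooner than I had estimated, but the picture showed the hood fully shut.
- **Surroundings:** in the last overall picture the other things stand where they were, and the arm was clear of everything.

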